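Sort the display cart's fittings

ROBOT

A 7-joint arm with a two-finger parallel gripper is mounted at the origin on the work surface. World frame = base frame: x ahead of the robot, y to its left, z up, the work surface at z = 0. Lengths are in m, angles in rad, forces in N, time in s.
With the tool pointing down it reaches from about 0.4 to 0.85 m from the base axis. Payload 10.4 kg.
Tool frame: the origin (TCP) lies at the very end of the fingers, on their centre line; the grasp point (between the pads) lies 19 mm behind it (r.pinch_z is the distance from the TCP to the grasp point, in m); z points along the fingers, y is the line along which they close (so a half turn about z gives the same grasp; the last joint's range is limited). The gripper opens to 87 mm and grips with 3 to 60 N. Pads are 19 mm wide; open, the fingers measure 117 mm over their backs; the gripper's body (75 mm by 190 mm) begins 51 mm behind the grasp point.
Start: joints at [-1.205, 0.332, -0.065, 1.46, 0.022, 1.35, -0.088], TCP at [0.237, 0.578, 0.199] pointing down, gripper open.
Joint ranges: [-2.6, 2.6], [-0.5, 2.12], [-1.47, 1.34], [0.16, 2.42], [-1.27, 4.41], [0.06, 2.06], [-2.6, 2.6]. Speed limits (rad/s): [2.22, 2.22, 2.79, 2.79, 3.14, 3.14, 3.14].

INTERFACE

Orientations are given as a unit quaternion [x, y, z, w].
In Python, from bench import r, camera gives the robot as it stands. The module is installed in compiled form; this text tells all that it offers.
- The arm moves only by the shell command python3 -m pendant 'ROWS' [FORCE]. ROWS is JSON, a list of rows, each an object with "dp": the shift along the tool's x, y, z as a fraction of full scale, a list of three; "rotation": the turn, a rotation vector about the tool's x, y, z as a fraction of full scale, a list of three; "jaw": the opening, from 0 (shut) to 1 (fully open). A call has 1 to 8 rows; each row is the pose to reach, as a shift and turn from the pose commanded when the call began, along the tool's axes at that moment, turning the shorter way round; what a row does not reach only later rows make up. Full scale, the value 1, is 0.15 m for a shift and 2 pi rad for a turn. A row lasts 1/8 s, in which the tool goes at most 62.5 mm and 10.7 degrees, less where a joint would pass 70% of its speed; a pose out of reach is approached as far as the arm can. A call with a number of a shift or a turn outside -1 to 1 is refused whole. A call with a gripper value outside its range is refused whole. The fingers move at their own pace and stop on an object; FORCE is the grip in N (left out, the last holds). Time passes only in rows, so rows that repeat a pose let the fingers close. It gives the time, the measured TCP pose, the force, the opening and the grip force at its end, in the units of the state.
- r.read_state(): the state, without advancing time (a new reading comes with each control period).
- camera(name): name is "scene" or "top"; returns a dict with "image" (480x640x3 uint8, red, green, blue), "z_map" (480x640 float32, m along the optical axis (not along the pixel's ray), 0 where there is no reading), "mtx" (3x3 intrinsics, pixels), "T" (4x4, takes a point from camera to world coordinates). Camera axes: x right, y down, z forward; pixel columns grow to the right and rows downward; lengths in m; the calibration is good to about 2 mm. A picture is of the moment at which its call begins.
- r.close_job(): hands the job in; it is judged then, once.
The state is a dict: "time": time; "joint_positions": joint angles; "joint_vel": joint speeds; "joint_torque": joint torques, N m; "ee_pos": TCP position; "eef_rot": TCP orientation; "ft_force": force on the tool from outside, world axes, zero at the start; "torque": the same for the moment, N m; "width": finger opening in m; "grip_force": force on a finger pad.
Only numpy, scipy, OpenCV 4.12 (cv2) and the standard library are available. Lean on these libraries where they do the work, as an engineer would, in place of code of your own. Each camera call takes 0.05 s, during which the arm holds its last target. There are 200 camera calls.

TASK

Sort the loose fittings of the display cart into their trays: both casters into the wide, deep rectangular tray, both levelling feet into the round dish, and the short drilled rail into the long, narrow, shallow tray. Each must stand flat on its tray's floor the same way up as it does now; leave the mug and the remote control where they are.

Things in the scene. Friction and masses are not known exactly. Their poses are not given: they have to be found in the camera images.
- caster_a: Steel swivel plate caster resting on its square steel mounting plate (48 x 48 x 4 mm), wheel upwards; two flat parallel steel fork cheeks, 28 mm over their outsides along its own y, 26 mm long in x, reach from 10 to 46 mm height; the 38 mm black wheel between them (axle along y) tops out at 56 mm. Origin: centre of the plate's underside, z up. About 0.14 kg. The two casters are alike.
- caster_b: Steel swivel plate caster resting on its square steel mounting plate (48 x 48 x 4 mm), wheel upwards; two flat parallel steel fork cheeks, 28 mm over their outsides along its own y, 26 mm long in x, reach from 10 to 46 mm height; the 38 mm black wheel between them (axle along y) tops out at 56 mm. Origin: centre of the plate's underside, z up. About 0.14 kg. The two casters are alike.
- foot_a: Plastic and steel levelling foot: round black base 40 mm across, 13 mm high, with a hexagonal nut (17 mm, to 19 mm height) and an upright threaded steel stem 10 mm thick reaching 60 mm height. Origin: centre of the base's underside, z up. About 0.07 kg. The two feet are alike.
- foot_b: Plastic and steel levelling foot: round black base 40 mm across, 13 mm high, with a hexagonal nut (17 mm, to 19 mm height) and an upright threaded steel stem 10 mm thick reaching 60 mm height. Origin: centre of the base's underside, z up. About 0.07 kg. The two feet are alike.
- rail: Short dark steel mounting rail (channel, open below), 110 mm long along its own x, 24 mm wide in y, 28 mm high, lying with its row of round holes up. Origin: centre of its underside, z up. About 0.16 kg.
- caster_tray: White wide, deep rectangular tray for the casters, fixed to the table: outside 120 mm (own x) x 180 mm (own y) x 22 mm high, walls 4 mm, inside 112 x 172 mm, open on top. Origin: centre of its underside, z up; inner floor 4 mm above it.
- dish: Round steel dish for the levelling feet, fixed to the table: 140 mm across, 22 mm high, walls 4 mm, inside 132 mm across, open on top. Origin: centre of its underside, z up; inner floor 4 mm above it.
- rail_tray: White long, narrow, shallow tray for the rail, fixed to the table: outside 70 mm (own x) x 186 mm (own y) x 14 mm high, walls 4 mm, inside 62 x 178 mm, open on top, so the rail must lie along its y. Origin: centre of its underside, z up; inner floor 4 mm above it.
- mug: Bystander: white mug, 76 mm across, 85 mm high, handle at its own y. Origin: centre of its underside. Not to be moved.
- remote: Bystander: black remote control 45 x 165 x 18 mm (x, y, z), lying flat. Origin: centre of its underside. Not to be moved.
Things that resemble listed ones, but are neither listed nor needed, are in the scene too. What is shaped like the foot_a but pink is not meant.

How it is judged:
By the outcome, as a careful person would: the job done as asked, in the order asked, and still so for the second after the job is handed in, with the robot touching nothing.
It also fails if it takes over 112 s, if anything falls off the work surface, if the arm or the gripper's body presses on something with over 40 N, if the wrist force passes 120 N, or if a joint passes its speed limit or range.

## Working session

There is one attempt and no reset: what is moved stays moved. The work goes in short steps, Python scripts to look and compute and a shell command to move; the robot and the scene stay as the last step left them, time stands still between calls to the robot, and variables do not carry over. Pictures are saved under pics/ and viewed, at most 14 in all, crops included, and the job is handed in when it is done.

```bash
mkdir -p pics
python3 - <<'E'
from bench import r,camera
import cv2,numpy as np
for n in("top","scene"):
    c=camera(n);cv2.imwrite(f"pics/{n}0.png",c["image"][:,:,::-1]);np.savez(f"{n}0.npz",**c);print(n,c["mtx"].round(1).tolist(),c["T"].round(3).tolist())
s=r.read_state();print(s["time"],s["ee_pos"],s["eef_rot"],s["width"],r.pinch_z)
E
```

```text
top [[518.3, 0.0, 320.7], [0.0, 518.3, 238.7], [0.0, 0.0, 1.0]] [[0.012, -0.994, 0.106, 0.493], [-1.0, -0.013, -0.01, -0.095], [0.011, -0.106, -0.994, 1.084], [0.0, 0.0, 0.0, 1.0]]
scene [[607.9, 0.0, 329.4], [0.0, 607.9, 232.7], [0.0, 0.0, 1.0]] [[0.609, 0.577, -0.544, 1.23], [0.793, -0.456, 0.404, -0.553], [-0.015, -0.678, -0.735, 0.931], [0.0, 0.0, 0.0, 1.0]]
0.1 [0.23682491 0.5779907  0.19833621] [ 1.93182432e-01  9.81162653e-01 -6.25919242e-04 -7.15689745e-05] 0.08696906284658848 0.0187
```

View pics/top0.png

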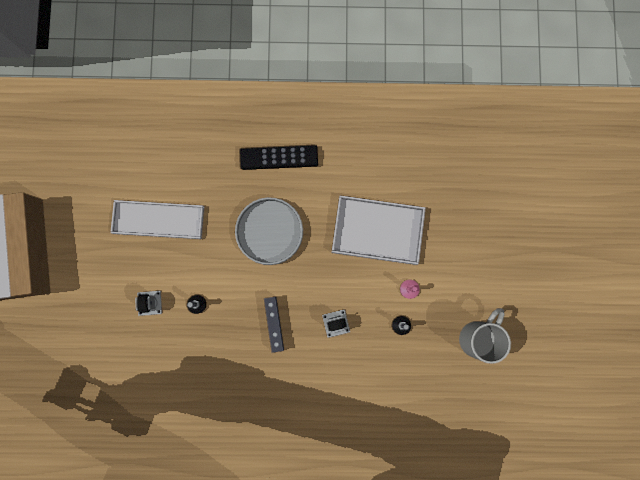

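View pics/scene0.png

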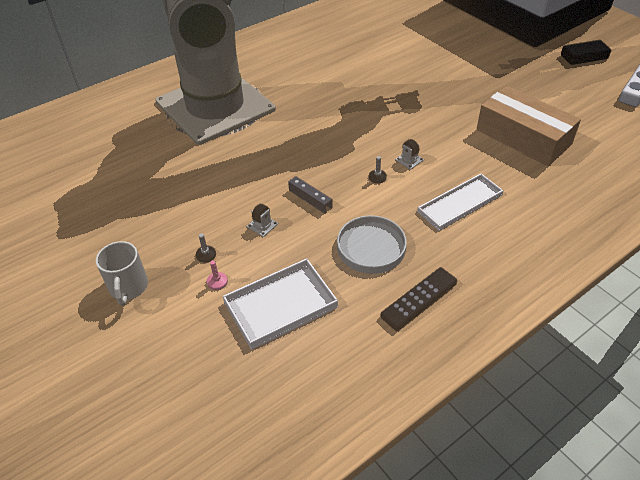

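Candidates in the top view are the casters at (149,303) and (336,323), the black feet at (197,303) and (402,325), and the rail at (275,324). The pink foot at (410,289) is a decoy. Trays: caster tray (379,230), dish (269,231), rail tray (157,219). Next I'll take a close crop and measure.

```bash
cat > h.py <<'E'
import numpy as np,cv2
def pts(c):
    z=c["z_map"];v,u=np.mgrid[:480,:640];K=c["mtx"]
    P=np.stack([(u-K[0,2])/K[0,0]*z,(v-K[1,2])/K[1,1]*z,z,np.ones_like(z)],-1)@c["T"].T
    P=P[...,:3];P[z==0]=np.nan;return P
E
python3 - <<'E'
from h import *
cs={n:np.load(n+"0.npz") for n in("top","scene")}
P={n:pts(c) for n,c in cs.items()}
px={"caster_L":(149,303),"caster_R":(336,323),"foot_L":(197,303),"foot_R":(402,325),"pink":(410,289),"rail":(275,324),"ctray":(379,230),"dish":(269,231),"rtray":(157,219),"mug":(488,342),"remote":(279,157)}
print("table z",[np.nanmedian(P["top"][380:400,560:600,2]),np.nanmedian(P["scene"][380:400,100:140,2])])
for k,(u,v) in px.items():
    p0=P["top"][v,u,:2]; R=0.115 if "tray" in k else .08 if k in("dish","rail") else .1 if k=="remote" else .06 if k=="mug" else .04
    for n in P:
        q=P[n].reshape(-1,3);q=q[(np.hypot(*(q[:,:2]-p0).T)<R)&(q[:,2]>.0035)]
        out=[]
        for lo,hi in((.0035,.2),(.02,.2),(.03,.2),(.05,.2)):
            s=q[(q[:,2]>lo)&(q[:,2]<hi)]
            if len(s)<6:continue
            (c,wh,a)=cv2.minAreaRect((s[:,:2]*1000).astype(np.float32))
            out.append((lo,len(s),np.round(c,0).tolist(),np.round(wh,0).tolist(),round(a)))
        print(k,n,"zmax",q[:,2].max().round(3),out)
a=cs["top"]["image"][270:350,125:425,::-1]
b=cs["scene"]["image"][135:300,180:435,::-1]
a=cv2.resize(a,(780,208),interpolation=cv2.INTER_CUBIC);b=cv2.resize(b,(588,380),interpolation=cv2.INTER_CUBIC);b=cv2.copyMakeBorder(b,0,0,0,192,0)
cv2.imwrite("pics/crop.png",np.vstack([a,b]))
E
```

```text
table z [np.float64(0.0005061570746277555), np.float64(0.00014807753553536251)]
caster_L top zmax 0.06 [(0.0035, 505, [471.0, 237.0], [69.0, 74.0], 73), (0.02, 304, [471.0, 246.0], [36.0, 30.0], 4), (0.03, 281, [471.0, 246.0], [36.0, 30.0], 4), (0.05, 129, [471.0, 246.0], [29.0, 20.0], 9)]
caster_L scene zmax 0.058 [(0.0035, 404, [474.0, 230.0], [71.0, 51.0], 35), (0.02, 242, [475.0, 242.0], [39.0, 32.0], 29), (0.03, 200, [475.0, 242.0], [35.0, 35.0], 50), (0.05, 59, [474.0, 244.0], [26.0, 18.0], 10)]
caster_R top zmax 0.06 [(0.0035, 485, [441.0, -136.0], [67.0, 72.0], 1), (0.02, 250, [434.0, -139.0], [30.0, 37.0], 15), (0.03, 248, [434.0, -139.0], [30.0, 37.0], 15), (0.05, 129, [434.0, -138.0], [23.0, 28.0], 32)]
caster_R scene zmax 0.06 [(0.0035, 509, [449.0, -138.0], [72.0, 50.0], 77), (0.02, 290, [440.0, -141.0], [40.0, 30.0], 87), (0.03, 245, [440.0, -141.0], [40.0, 30.0], 87), (0.05, 85, [437.0, -141.0], [21.0, 29.0], 25)]
foot_L top zmax 0.064 [(0.0035, 335, [474.0, 143.0], [73.0, 70.0], 64), (0.02, 50, [470.0, 148.0], [12.0, 13.0], 1), (0.03, 38, [470.0, 149.0], [8.0, 10.0], 
[... 2057 characters left out ...]
 [215.0, 197.0], 2)]
mug top zmax 0.091 [(0.0035, 1633, [401.0, -453.0], [110.0, 110.0], 32), (0.02, 1049, [412.0, -429.0], [89.0, 74.0], 5), (0.03, 902, [412.0, -429.0], [88.0, 74.0], 5), (0.05, 688, [412.0, -429.0], [88.0, 74.0], 5)]
mug scene zmax 0.09 [(0.0035, 2159, [400.0, -449.0], [111.0, 96.0], 37), (0.02, 1930, [411.0, -432.0], [87.0, 75.0], 9), (0.03, 1698, [411.0, -432.0], [87.0, 75.0], 9), (0.05, 1222, [412.0, -432.0], [86.0, 75.0], 9)]
remote top zmax 0.026 [(0.0035, 2018, [775.0, -17.0], [192.0, 193.0], 13), (0.02, 324, [740.0, -17.0], [123.0, 160.0], 4)]
remote scene zmax 0.025 [(0.0035, 2227, [781.0, -16.0], [187.0, 187.0], 36), (0.02, 234, [743.0, -19.0], [123.0, 160.0], 2)]
```

View pics/crop.png

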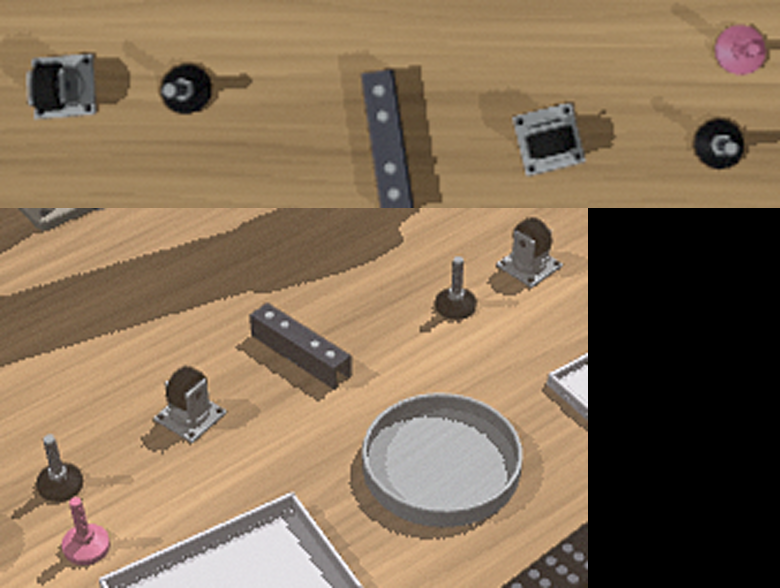

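The crop confirms it: two grey casters, two black feet, one pink decoy and the dark rail. I'll refine the caster yaws and the rail tray, and have the script work out the tool yaw for each.

Run:
```python
from h import *
from scipy.spatial.transform import Rotation as R
cs={n:np.load(n+"0.npz") for n in("top","scene")}
def rect(k,p0,rad,f):
    for n,c in cs.items():
        P=pts(c).reshape(-1,3);h=cv2.cvtColor(c["image"],cv2.COLOR_RGB2HSV).reshape(-1,3)
        m=(np.hypot(*(P[:,:2]-p0).T)<rad)&f(P,h);s=P[m]
        a=cv2.minAreaRect((s[:,:2]*1000).astype(np.float32));print(k,n,len(s),np.round(a[0],1),np.round(a[1],1),round(a[2],1))
low=lambda P,h:(h[:,1]<50)&(h[:,2]>90)&(P[:,2]<.012)&(P[:,2]>-.005)
wh=lambda P,h:(P[:,2]>.046)&(h[:,2]<70)
for k,p in(("cL",(.473,.244)),("cR",(.437,-.140))):
    rect(k+" plate",p,.042,low);rect(k+" wheel",p,.03,wh)
    rect(k+" cheekwheel",p,.03,lambda P,h:P[:,2]>.035)
rect("rtray",(.645,.237),.125,lambda P,h:P[:,2]>.009)
rect("rail",(.434,-.013),.08,lambda P,h:(P[:,2]>.022))
from bench import r
s=r.read_state();print(R.from_quat(s["eef_rot"]).as_matrix().round(3))
```

```text
cL plate top 186 [471.3 246. ] [48.2 49.1] 5.4
cL plate scene 170 [473.3 245. ] [49.2 53.9] 1.3
cL wheel top 158 [470.5 245.5] [33.6 18.5] 2.6
cL wheel scene 73 [474.2 243.8] [31.3 19.6] 16.2
cL cheekwheel top 270 [471.3 245.9] [36.4 29.9] 4.0
cL cheekwheel scene 176 [475.  242.2] [34.9 34.9] 45.7
cR plate top 250 [ 433.7 -139.6] [48.6 48.7] 14.6
cR plate scene 201 [ 436.2 -140.6] [49.3 51.9] 14.5
cR wheel top 153 [ 435.9 -138.6] [23.8 33. ] 12.1
cR wheel scene 104 [ 437.8 -141.8] [20.6 31.6] 13.6
cR cheekwheel top 246 [ 434.4 -138.6] [29.6 36.8] 14.9
cR cheekwheel scene 221 [ 440.2 -141. ] [39.7 29.5] 87.0
rtray top 533 [645.  236.7] [187.7  70.7] 87.1
rtray scene 481 [646.8 233.5] [190.5  75.5] 87.3
rail top 667 [432.1 -11.8] [110.1  24.2] 9.6
rail scene 453 [435.7 -13.8] [114.   28.1] 9.5
[[-0.925  0.379 -0.   ]
 [ 0.379  0.925 -0.001]
 [-0.    -0.001 -1.   ]]
```

```bash
cat > plan.py <<'E'
# args: targets x,y,z,tyaw(deg of tool y axis) in mm ; prints dp/rot fractions per call, starting from the measured pose
import sys,numpy as np
from bench import r
from scipy.spatial.transform import Rotation as R
s=r.read_state();M=R.from_quat(s["eef_rot"]).as_matrix();p=np.array(s["ee_pos"]);a=np.degrees(np.arctan2(M[1,1],M[0,1]))
print("t",round(s["time"],2),"p",(p*1e3).round(1),"tyaw",a.round(1),"w",round(s["width"]*1e3,1),"q7",round(s["joint_positions"][6],2),"tilt",(M[:2,2]).round(4))
for t in sys.argv[1:]:
    t=[float(v) for v in t.split(",")];g=np.array(t[:3])/1e3
    da=t[3]-a
    for k in range(9):
        # yaw first call entirely; split translation
        ca,sa=np.cos(np.radians(a)),np.sin(np.radians(a));T=np.array([[-sa,ca,0],[ca,sa,0],[0,0,-1]])
        d=T.T@(g-p)/.15; n=int(np.ceil(abs(d).max()-1e-3)) or 1
        f=np.round(d/n,3)
        print("dp",f.tolist(),"rot",round(-da/360,4) if k==0 else 0,"rows>=",int(np.ceil(max(np.linalg.norm(f)*.15/.055,abs(da)/10 if k==0 else 0))))
        p=p+T@f*.15; 
        if k==0:a=t[3]
        if n==1:break
    print("--")
E
python3 plan.py 472,245.5,180,94 472,245.5,80,94 472,245.5,12,94
```

```text
t 0.1 p [236.8 578.  198.3] tyaw 67.7 w 87.0 q7 -0.09 tilt [-0.0004 -0.0012]
dp [-0.764, -0.486, 0.041] rot -0.073 rows>= 3
dp [-0.47, -0.773, 0.041] rot 0 rows>= 3
dp [-0.47, -0.774, 0.04] rot 0 rows>= 3
--
dp [0.0, 0.0, 0.667] rot -0.0 rows>= 2
--
dp [0.0, 0.0, 0.453] rot -0.0 rows>= 2
--
```

```bash
python3 -m pendant '[{"dp":[-0.25,-0.16,0.015],"rotation":[0,0,-0.025],"jaw":0.7},{"dp":[-0.5,-0.32,0.03],"rotation":[0,0,-0.05],"jaw":0.7},{"dp":[-0.764,-0.486,0.041],"rotation":[0,0,-0.073],"jaw":0.7}]' 20
python3 -m pendant '[{"dp":[-0.16,-0.26,0.013],"rotation":[0,0,0],"jaw":0.7},{"dp":[-0.32,-0.52,0.027],"rotation":[0,0,0],"jaw":0.7},{"dp":[-0.47,-0.773,0.041],"rotation":[0,0,0],"jaw":0.7}]'
python3 -m pendant '[{"dp":[-0.16,-0.26,0.013],"rotation":[0,0,0],"jaw":0.7},{"dp":[-0.32,-0.52,0.027],"rotation":[0,0,0],"jaw":0.7},{"dp":[-0.47,-0.774,0.04],"rotation":[0,0,0],"jaw":0.7},{"dp":[-0.47,-0.774,0.04],"rotation":[0,0,0],"jaw":0.7},{"dp":[-0.47,-0.774,0.04],"rotation":[0,0,0],"jaw":0.7}]'
python3 plan.py 472,245.5,80,94
```

```text
time: 0.48
ee_pos: [0.3158, 0.4661, 0.1924]
eef_rot: [-0.038, 0.999, -0.0, -0.0]
ft_force: [1.0, 0.2, -0.3]
width: 0.0657
grip_force: 0.0
time: 0.85
ee_pos: [0.3944, 0.3551, 0.1864]
eef_rot: [-0.035, 0.999, -0.0, -0.0]
ft_force: [-0.1, 0.6, -0.4]
width: 0.0609
grip_force: 0.0
time: 1.48
ee_pos: [0.4717, 0.2464, 0.1805]
eef_rot: [-0.035, 0.999, 0.0, -0.0]
ft_force: [0.4, 0.5, -1.0]
width: 0.0608
grip_force: 0.0
t 1.48 p [471.7 246.4 180.5] tyaw 94.0 w 60.8 q7 1.09 tilt [-0.0007  0.0002]
dp [-0.002, -0.006, 0.67] rot 0.0001 rows>= 2
--
```

```bash
python3 -m pendant '[{"dp":[0,0,0.34],"rotation":[0,0,0],"jaw":0.7},{"dp":[0,0,0.67],"rotation":[0,0,0],"jaw":0.7},{"dp":[0,0,0.67],"rotation":[0,0,0],"jaw":0.7}]'
python3 - <<'E'
from bench import camera;import cv2
c=camera("scene")["image"][60:220,320:520,::-1];cv2.imwrite("pics/a1.png",cv2.resize(c,(700,560),interpolation=cv2.INTER_CUBIC))
E
```

```text
time: 1.85
ee_pos: [0.469, 0.2457, 0.0773]
eef_rot: [-0.036, 0.999, -0.002, -0.003]
ft_force: [0.1, -0.2, 0.2]
width: 0.0611
grip_force: 0.0
```

View pics/a1.png

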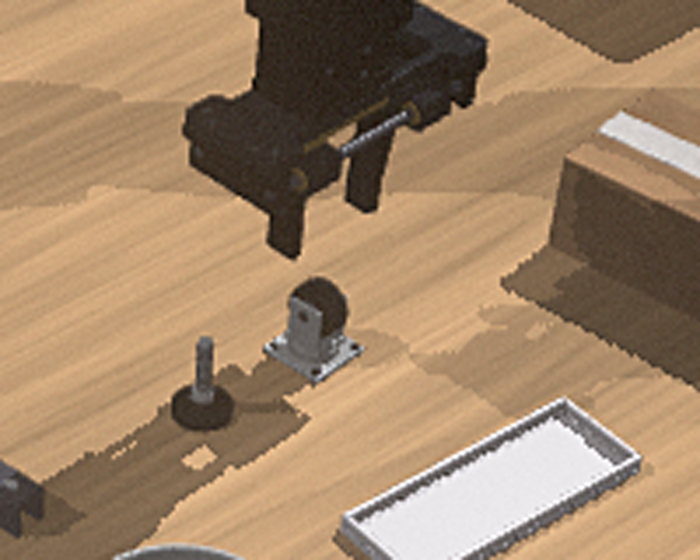

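The gripper straddles caster_a (crop (315,330)) with its fingers along the axle, so I'll descend and grip. The fingers are clear of the foot at (205,390).

```bash
python3 -m pendant '[{"dp":[0,0,0.22],"rotation":[0,0,0],"jaw":0.7},{"dp":[0,0,0.445],"rotation":[0,0,0],"jaw":0.7},{"dp":[0,0,0.445],"rotation":[0,0,0],"jaw":0.7},{"dp":[0,0,0.445],"rotation":[0,0,0],"jaw":0.2},{"dp":[0,0,0.445],"rotation":[0,0,0],"jaw":0.2},{"dp":[0,0,0.445],"rotation":[0,0,0],"jaw":0.2},{"dp":[0,0,0.445],"rotation":[0,0,0],"jaw":0.2},{"dp":[0,0,0.445],"rotation":[0,0,0],"jaw":0.2}]' 25
python3 plan.py 472,245.5,125,94 634,-182,125,94 634,-182,20,94
```

```text
time: 2.9
ee_pos: [0.4724, 0.246, 0.0139]
eef_rot: [-0.035, 0.999, 0.0, 0.0]
ft_force: [-0.1, -0.5, 5.0]
width: 0.0273
grip_force: 24.9
t 2.9 p [472.4 246.   13.9] tyaw 94.0 w 27.3 q7 1.12 tilt [0.0004 0.0004]
dp [0.003, -0.003, -0.741] rot 0.0 rows>= 3
--
dp [-0.293, -0.973, 0.0] rot -0.0 rows>= 3
dp [-0.293, -0.973, 0.0] rot 0 rows>= 3
dp [-0.293, -0.973, 0.0] rot 0 rows>= 3
--
dp [0.0, 0.0, 0.7] rot -0.0 rows>= 2
--
```

```bash
python3 -m pendant '[{"dp":[0,0,-0.2],"rotation":[0,0,0],"jaw":0.2},{"dp":[0,0,-0.5],"rotation":[0,0,0],"jaw":0.2},{"dp":[0,0,-0.74],"rotation":[0,0,0],"jaw":0.2},{"dp":[0,0,-0.74],"rotation":[0,0,0],"jaw":0.2}]' 
python3 -m pendant '[{"dp":[-0.098,-0.324,0],"rotation":[0,0,0],"jaw":0.2},{"dp":[-0.195,-0.649,0],"rotation":[0,0,0],"jaw":0.2},{"dp":[-0.293,-0.973,0],"rotation":[0,0,0],"jaw":0.2}]' 
python3 -m pendant '[{"dp":[-0.098,-0.324,0],"rotation":[0,0,0],"jaw":0.2},{"dp":[-0.195,-0.649,0],"rotation":[0,0,0],"jaw":0.2},{"dp":[-0.293,-0.973,0],"rotation":[0,0,0],"jaw":0.2}]' 
python3 -m pendant '[{"dp":[-0.098,-0.324,0],"rotation":[0,0,0],"jaw":0.2},{"dp":[-0.195,-0.649,0],"rotation":[0,0,0],"jaw":0.2},{"dp":[-0.293,-0.973,0],"rotation":[0,0,0],"jaw":0.2},{"dp":[-0.293,-0.973,0],"rotation":[0,0,0],"jaw":0.2},{"dp":[-0.293,-0.973,0],"rotation":[0,0,0],"jaw":0.2}]' 
python3 plan.py 634,-182,20,94
python3 - <<'E'
from bench import camera;import cv2
c=camera("scene")["image"][140:360,180:460,::-1];cv2.imwrite("pics/a2.png",cv2.resize(c,(700,550),interpolation=cv2.INTER_CUBIC))
E
```

```text
time: 3.4
ee_pos: [0.4736, 0.2467, 0.1271]
eef_rot: [-0.035, 0.999, 0.001, 0.002]
ft_force: [0.6, -0.2, -1.7]
width: 0.0272
grip_force: 24.9
time: 3.78
ee_pos: [0.5258, 0.1016, 0.1232]
eef_rot: [-0.035, 0.999, -0.0, -0.001]
ft_force: [0.4, 0.8, -1.4]
width: 0.0279
grip_force: 24.9
time: 4.15
ee_pos: [0.5799, -0.0407, 0.1231]
eef_rot: [-0.035, 0.999, -0.0, -0.001]
ft_force: [0.6, -0.6, -2.0]
width: 0.0277
grip_force: 24.9
time: 4.78
ee_pos: [0.6336, -0.1812, 0.1229]
eef_rot: [-0.035, 0.999, 0.0, -0.001]
ft_force: [0.5, -0.6, -1.6]
width: 0.0278
grip_force: 24.9
t 4.78 p [ 633.6 -181.2  122.9] tyaw 94.0 w 27.8 q7 1.98 tilt [-0.0023  0.0008]
dp [-0.002, -0.006, 0.686] rot -0.0 rows>= 2
--
```

View pics/a2.png

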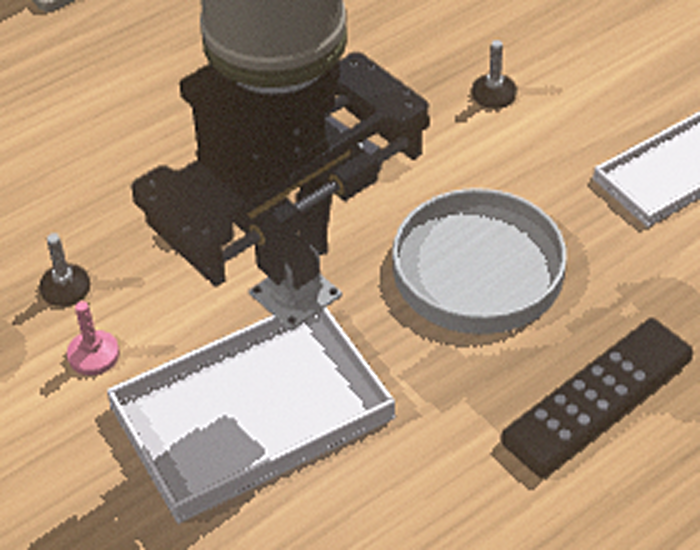

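The caster hangs level above the near end of the tray, at crop (295,285). Next: lower, release, and lift.

```bash
python3 -m pendant '[{"dp":[0,0,0.3],"rotation":[0,0,0],"jaw":0.2},{"dp":[0,0,0.55],"rotation":[0,0,0],"jaw":0.2},{"dp":[0,0,0.66],"rotation":[0,0,0],"jaw":0.2},{"dp":[0,0,0.695],"rotation":[0,0,0],"jaw":0.2},{"dp":[0,0,0.695],"rotation":[0,0,0],"jaw":0.2}]' 
python3 plan.py 634,-182,125,94 435,-140,125,14.5 435,-140,14,14.5
```

```text
time: 5.45
ee_pos: [0.635, -0.1816, 0.0213]
eef_rot: [-0.035, 0.999, -0.0, 0.001]
ft_force: [0.4, -1.0, -1.3]
width: 0.0276
grip_force: 24.9
t 5.45 p [ 635.  -181.6   21.3] tyaw 94.0 w 27.6 q7 2.01 tilt [ 0.0014 -0.0001]
dp [0.007, -0.002, -0.692] rot 0.0001 rows>= 2
--
dp [0.652, 0.186, 0.0] rot 0.2208 rows>= 8
dp [0.301, -0.607, 0.0] rot 0 rows>= 2
--
dp [0.0, 0.0, 0.74] rot -0.0 rows>= 3
--
```

```bash
python3 -m pendant '[{"dp":[0,0,0.02],"rotation":[0,0,0],"jaw":0.2},{"dp":[0,0,0.025],"rotation":[0,0,0],"jaw":0.2},{"dp":[0,0,0.025],"rotation":[0,0,0],"jaw":0.2},{"dp":[0,0,0.025],"rotation":[0,0,0],"jaw":0.5},{"dp":[0,0,0.025],"rotation":[0,0,0],"jaw":0.5},{"dp":[0,0,0.025],"rotation":[0,0,0],"jaw":0.5}]' 
python3 -m pendant '[{"dp":[0,0,-0.2],"rotation":[0,0,0],"jaw":0.5},{"dp":[0,0,-0.45],"rotation":[0,0,0],"jaw":0.5},{"dp":[0,0,-0.7],"rotation":[0,0,0],"jaw":0.7},{"dp":[0,0,-0.7],"rotation":[0,0,0],"jaw":0.7}]' 
python3 plan.py 435,-140,125,14.5 435,-140,13,14.5
python3 - <<'E'
from bench import camera;import cv2
c=camera("scene")["image"][140:360,180:460,::-1];cv2.imwrite("pics/a3.png",cv2.resize(c,(700,550),interpolation=cv2.INTER_CUBIC))
E
```

```text
time: 6.2
ee_pos: [0.6343, -0.1817, 0.0165]
eef_rot: [-0.035, 0.999, 0.0, -0.0]
ft_force: [0.1, -0.2, -0.5]
width: 0.0424
grip_force: 0.0
time: 6.7
ee_pos: [0.6361, -0.1824, 0.1249]
eef_rot: [-0.035, 0.999, -0.001, 0.003]
ft_force: [-0.2, -0.5, -0.1]
width: 0.0557
grip_force: 0.0
t 6.7 p [ 636.1 -182.4  124.9] tyaw 94.0 w 55.7 q7 1.98 tilt [ 0.0054 -0.0009]
dp [0.659, 0.188, -0.0] rot 0.2208 rows>= 8
dp [0.305, -0.613, -0.001] rot 0 rows>= 2
--
dp [-0.0, -0.0, 0.747] rot -0.0 rows>= 3
--
```

View pics/a3.png

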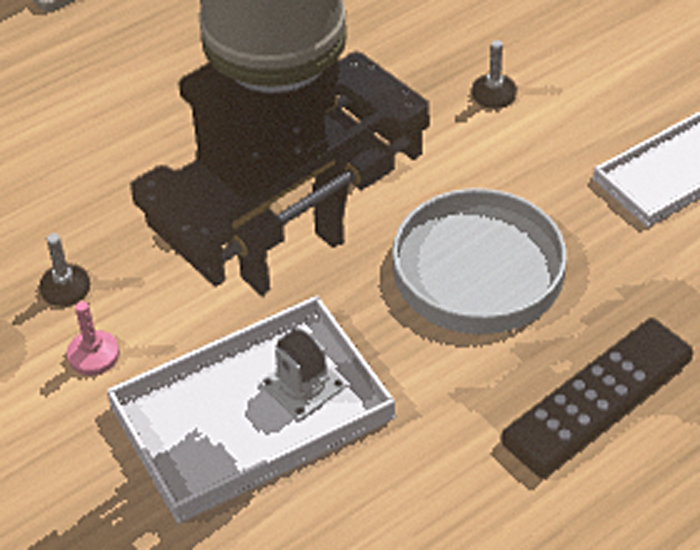

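caster_a stands flat in the tray at crop (305,375), clear of the walls. On to caster_b.

```bash
python3 -m pendant '[{"dp":[0.08,0.02,0],"rotation":[0,0,0.0276],"jaw":0.7},{"dp":[0.16,0.045,0],"rotation":[0,0,0.0552],"jaw":0.7},{"dp":[0.25,0.07,0],"rotation":[0,0,0.0828],"jaw":0.7},{"dp":[0.33,0.09,0],"rotation":[0,0,0.1104],"jaw":0.7},{"dp":[0.41,0.12,0],"rotation":[0,0,0.138],"jaw":0.7},{"dp":[0.5,0.14,0],"rotation":[0,0,0.1656],"jaw":0.7},{"dp":[0.58,0.165,0],"rotation":[0,0,0.1932],"jaw":0.7},{"dp":[0.659,0.188,0],"rotation":[0,0,0.2208],"jaw":0.7}]' 
python3 -m pendant '[{"dp":[0.15,-0.31,0],"rotation":[0,0,0],"jaw":0.7},{"dp":[0.305,-0.613,0],"rotation":[0,0,0],"jaw":0.7},{"dp":[0.305,-0.613,0],"rotation":[0,0,0],"jaw":0.7},{"dp":[0.305,-0.613,0],"rotation":[0,0,0],"jaw":0.7},{"dp":[0.305,-0.613,0],"rotation":[0,0,0],"jaw":0.7}]' 
python3 plan.py 436,-140,14,14.5
python3 - <<'E'
from bench import camera;import cv2
c=camera("scene")["image"][80:300,160:440,::-1];cv2.imwrite("pics/a4.png",cv2.resize(c,(700,550),interpolation=cv2.INTER_CUBIC))
E
```

```text
time: 7.75
ee_pos: [0.5325, -0.1602, 0.1201]
eef_rot: [0.614, 0.789, -0.001, -0.001]
ft_force: [-0.2, 0.6, -0.3]
width: 0.061
grip_force: 0.0
time: 8.38
ee_pos: [0.4338, -0.1395, 0.1212]
eef_rot: [0.612, 0.791, -0.001, 0.0]
ft_force: [0.8, -0.1, -0.2]
width: 0.061
grip_force: 0.0
t 8.38 p [ 433.8 -139.5  121.2] tyaw 14.5 w 61.0 q7 0.47 tilt [-0.0006 -0.001 ]
dp [-0.007, 0.013, 0.715] rot 0.0001 rows>= 2
--
```

View pics/a4.png

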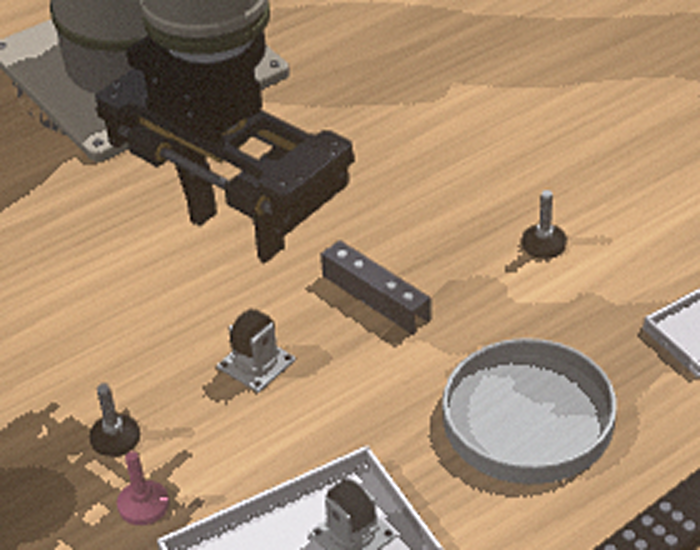

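The gripper is above caster_b (crop (255,345)), closing along its axle. Next: descend, grip, and lift.

```bash
python3 -m pendant '[{"dp":[0,0.01,0.3],"rotation":[0,0,0],"jaw":0.7},{"dp":[0,0.01,0.6],"rotation":[0,0,0],"jaw":0.7},{"dp":[0,0.01,0.715],"rotation":[0,0,0],"jaw":0.7},{"dp":[0,0.01,0.715],"rotation":[0,0,0],"jaw":0.2},{"dp":[0,0.01,0.715],"rotation":[0,0,0],"jaw":0.2},{"dp":[0,0.01,0.715],"rotation":[0,0,0],"jaw":0.2},{"dp":[0,0.01,0.715],"rotation":[0,0,0],"jaw":0.2},{"dp":[0,0.01,0.715],"rotation":[0,0,0],"jaw":0.2}]' 25
python3 plan.py 436,-140,125,14.5 624,-268,125,14.5
python3 -m pendant '[{"dp":[0,0,-0.2],"rotation":[0,0,0],"jaw":0.2},{"dp":[0,0,-0.5],"rotation":[0,0,0],"jaw":0.2},{"dp":[0,0,-0.74],"rotation":[0,0,0],"jaw":0.2},{"dp":[0,0,-0.74],"rotation":[0,0,0],"jaw":0.2}]' 
python3 plan.py 624,-268,125,14.5
```

```text
time: 9.43
ee_pos: [0.4352, -0.1388, 0.0148]
eef_rot: [0.612, 0.791, 0.0, 0.0]
ft_force: [-1.6, 0.3, 5.0]
width: 0.0278
grip_force: 25.0
t 9.43 p [ 435.2 -138.8   14.8] tyaw 14.5 w 27.8 q7 0.61 tilt [0.0011 0.0004]
dp [-0.009, 0.003, -0.735] rot 0.0001 rows>= 3
--
dp [-0.57, 0.5, 0.0] rot -0.0 rows>= 3
dp [-0.57, 0.5, 0.0] rot 0 rows>= 3
--
time: 9.93
ee_pos: [0.4363, -0.139, 0.1274]
eef_rot: [0.612, 0.791, 0.002, 0.002]
ft_force: [0.6, -0.1, -2.3]
width: 0.028
grip_force: 25.0
t 9.93 p [ 436.3 -139.   127.4] tyaw 14.5 w 28.0 q7 0.47 tilt [0.0048 0.0009]
dp [-0.573, 0.498, 0.008] rot 0.0001 rows>= 3
dp [-0.573, 0.498, 0.008] rot 0 rows>= 3
--
```

```bash
python3 -m pendant '[{"dp":[-0.19,0.166,0],"rotation":[0,0,0],"jaw":0.2},{"dp":[-0.38,0.332,0],"rotation":[0,0,0],"jaw":0.2},{"dp":[-0.573,0.498,0],"rotation":[0,0,0],"jaw":0.2}]' 
python3 -m pendant '[{"dp":[-0.19,0.166,0],"rotation":[0,0,0],"jaw":0.2},{"dp":[-0.38,0.332,0],"rotation":[0,0,0],"jaw":0.2},{"dp":[-0.573,0.498,0],"rotation":[0,0,0],"jaw":0.2},{"dp":[-0.573,0.498,0],"rotation":[0,0,0],"jaw":0.2},{"dp":[-0.573,0.498,0],"rotation":[0,0,0],"jaw":0.2}]' 
python3 plan.py 624,-268,20,14.5
```

```text
time: 10.3
ee_pos: [0.529, -0.2036, 0.1237]
eef_rot: [0.612, 0.791, -0.0, -0.001]
ft_force: [-0.1, 0.4, 0.8]
width: 0.0276
grip_force: 25.0
time: 10.92
ee_pos: [0.6214, -0.2677, 0.1237]
eef_rot: [0.612, 0.791, -0.0, -0.001]
ft_force: [-1.2, -0.3, -0.9]
width: 0.0274
grip_force: 25.0
t 10.93 p [ 621.4 -267.7  123.7] tyaw 14.5 w 27.4 q7 0.85 tilt [-0.0023  0.0006]
dp [-0.006, 0.017, 0.691] rot -0.0 rows>= 2
--
```

```bash
python3 -m pendant '[{"dp":[0,0.016,0.3],"rotation":[0,0,0],"jaw":0.2},{"dp":[0,0.016,0.55],"rotation":[0,0,0],"jaw":0.2},{"dp":[0,0.016,0.66],"rotation":[0,0,0],"jaw":0.2},{"dp":[0,0.016,0.69],"rotation":[0,0,0],"jaw":0.2},{"dp":[0,0.016,0.71],"rotation":[0,0,0],"jaw":0.2},{"dp":[0,0.016,0.71],"rotation":[0,0,0],"jaw":0.2}]' 
python3 plan.py
```

```text
time: 11.68
ee_pos: [0.6253, -0.2675, 0.0198]
eef_rot: [0.612, 0.791, 0.0, 0.001]
ft_force: [0.0, -0.1, -1.7]
width: 0.0272
grip_force: 25.0
t 11.68 p [ 625.3 -267.5   19.8] tyaw 14.5 w 27.2 q7 0.9 tilt [ 0.0015 -0.0003]
```

```bash
python3 -m pendant '[{"dp":[0,0,0.01],"rotation":[0,0,0],"jaw":0.2},{"dp":[0,0,0.012],"rotation":[0,0,0],"jaw":0.2},{"dp":[0,0,0.012],"rotation":[0,0,0],"jaw":0.5},{"dp":[0,0,0.012],"rotation":[0,0,0],"jaw":0.5},{"dp":[0,0,0.012],"rotation":[0,0,0],"jaw":0.5}]' 
python3 -m pendant '[{"dp":[0,0,-0.2],"rotation":[0,0,0],"jaw":0.5},{"dp":[0,0,-0.45],"rotation":[0,0,0],"jaw":0.45},{"dp":[0,0,-0.7],"rotation":[0,0,0],"jaw":0.45},{"dp":[0,0,-0.7],"rotation":[0,0,0],"jaw":0.45}]' 
python3 plan.py 434.5,-274,125,14.5 434.5,-274,27,14.5
```

```text
time: 12.3
ee_pos: [0.6248, -0.2672, 0.0169]
eef_rot: [0.612, 0.791, 0.0, 0.0]
ft_force: [-0.6, 0.1, -0.1]
width: 0.0425
grip_force: 0.0
time: 12.8
ee_pos: [0.6262, -0.2683, 0.1252]
eef_rot: [0.612, 0.791, 0.001, 0.002]
ft_force: [0.0, 0.8, -0.5]
width: 0.0391
grip_force: 0.0
t 12.8 p [ 626.2 -268.3  125.2] tyaw 14.5 w 39.1 q7 0.85 tilt [ 0.005  -0.0016]
dp [0.142, -0.623, 0.001] rot 0.0 rows>= 2
dp [0.141, -0.624, 0.001] rot 0 rows>= 2
--
dp [0.0, 0.0, 0.653] rot -0.0 rows>= 2
--
```

```bash
python3 -m pendant '[{"dp":[0.07,-0.31,0],"rotation":[0,0,0],"jaw":0.45},{"dp":[0.142,-0.623,0],"rotation":[0,0,0],"jaw":0.45}]'
python3 -m pendant '[{"dp":[0.07,-0.31,0],"rotation":[0,0,0],"jaw":0.45},{"dp":[0.142,-0.623,0],"rotation":[0,0,0],"jaw":0.45},{"dp":[0.142,-0.623,0],"rotation":[0,0,0],"jaw":0.45},{"dp":[0.142,-0.623,0],"rotation":[0,0,0],"jaw":0.45}]'
python3 plan.py 434.5,-274,27,14.5
python3 - <<'E'
from bench import camera;import cv2
c=camera("scene")["image"][120:340,80:360,::-1];cv2.imwrite("pics/a5.png",cv2.resize(c,(700,550),interpolation=cv2.INTER_CUBIC))
E
```

```text
time: 13.05
ee_pos: [0.5273, -0.2699, 0.1207]
eef_rot: [0.612, 0.791, -0.001, -0.001]
ft_force: [0.0, -0.6, 0.8]
width: 0.0394
grip_force: 0.0
time: 13.55
ee_pos: [0.4336, -0.2723, 0.1217]
eef_rot: [0.612, 0.791, 0.0, 0.0]
ft_force: [1.0, -0.1, 0.2]
width: 0.0393
grip_force: 0.0
t 13.55 p [ 433.6 -272.3  121.7] tyaw 14.6 w 39.3 q7 0.86 tilt [0.0005 0.0005]
dp [-0.012, 0.003, 0.632] rot 0.0002 rows>= 2
--
```

View pics/a5.png

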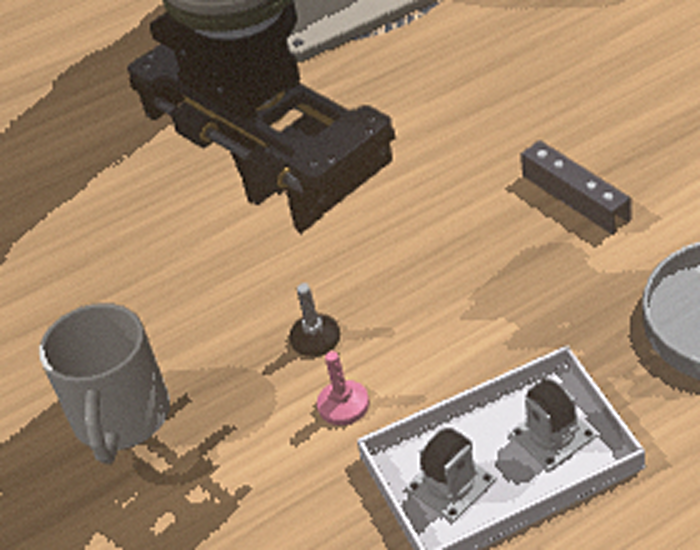

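Both casters stand flat in the tray, at crop (445,470) and (550,410). The gripper is above the black foot at (312,325), and the pink one at (340,395) stays outside its fingers.

```bash
python3 -m pendant '[{"dp":[-0.01,0,0.3],"rotation":[0,0,0],"jaw":0.45},{"dp":[-0.01,0,0.55],"rotation":[0,0,0],"jaw":0.45},{"dp":[-0.01,0,0.632],"rotation":[0,0,0],"jaw":0.45},{"dp":[-0.01,0,0.632],"rotation":[0,0,0],"jaw":0.45},{"dp":[-0.01,0,0.632],"rotation":[0,0,0],"jaw":0},{"dp":[-0.01,0,0.632],"rotation":[0,0,0],"jaw":0},{"dp":[-0.01,0,0.632],"rotation":[0,0,0],"jaw":0},{"dp":[-0.01,0,0.632],"rotation":[0,0,0],"jaw":0}]' 20
python3 plan.py 
python3 -m pendant '[{"dp":[0,0,-0.2],"rotation":[0,0,0],"jaw":0},{"dp":[0,0,-0.5],"rotation":[0,0,0],"jaw":0},{"dp":[0,0,-0.7],"rotation":[0,0,0],"jaw":0},{"dp":[0,0,-0.7],"rotation":[0,0,0],"jaw":0}]' 
python3 plan.py 623,-31,135,14.5
python3 - <<'E'
from bench import camera;import cv2
c=camera("scene")["image"][120:340,80:360,::-1];cv2.imwrite("pics/a6.png",cv2.resize(c,(700,550),interpolation=cv2.INTER_CUBIC))
E
```

```text
time: 14.6
ee_pos: [0.4337, -0.2743, 0.0274]
eef_rot: [0.612, 0.791, 0.0, 0.0]
ft_force: [-0.4, -0.3, 2.1]
width: 0.0088
grip_force: 20.0
t 14.6 p [ 433.7 -274.3   27.4] tyaw 14.5 w 8.8 q7 0.98 tilt [0.0006 0.0001]
time: 15.1
ee_pos: [0.4348, -0.2748, 0.1341]
eef_rot: [0.612, 0.791, 0.001, 0.002]
ft_force: [0.5, 0.1, -1.4]
width: 0.0084
grip_force: 20.0
t 15.1 p [ 434.8 -274.8  134.1] tyaw 14.5 w 8.4 q7 0.86 tilt [ 0.0041 -0.0004]
dp [0.63, 0.811, -0.003] rot 0.0001 rows>= 3
dp [0.629, 0.811, -0.003] rot 0 rows>= 3
--
```

View pics/a6.png

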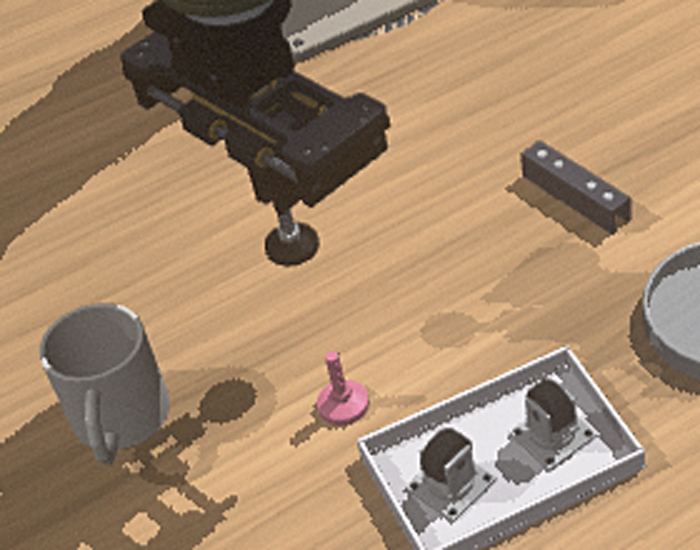

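The foot hangs upright in the gripper (crop (290,240)) and the pink one is untouched. I'll carry it to the dish.

```bash
python3 -m pendant '[{"dp":[0.21,0.27,0],"rotation":[0,0,0],"jaw":0},{"dp":[0.42,0.54,0],"rotation":[0,0,0],"jaw":0},{"dp":[0.63,0.811,0],"rotation":[0,0,0],"jaw":0}]'
python3 -m pendant '[{"dp":[0.21,0.27,0],"rotation":[0,0,0],"jaw":0},{"dp":[0.42,0.54,0],"rotation":[0,0,0],"jaw":0},{"dp":[0.63,0.811,0],"rotation":[0,0,0],"jaw":0},{"dp":[0.63,0.811,0],"rotation":[0,0,0],"jaw":0},{"dp":[0.63,0.811,0],"rotation":[0,0,0],"jaw":0}]'
python3 plan.py 623,-31,33,14.5
```

```text
time: 15.52
ee_pos: [0.5276, -0.1508, 0.1307]
eef_rot: [0.612, 0.791, -0.0, -0.001]
ft_force: [0.6, -0.6, -0.8]
width: 0.0082
grip_force: 20.0
time: 16.15
ee_pos: [0.6207, -0.0311, 0.1307]
eef_rot: [0.612, 0.791, -0.001, -0.001]
ft_force: [-0.3, 0.0, -0.3]
width: 0.0087
grip_force: 20.0
t 16.15 p [620.7 -31.1 130.7] tyaw 14.5 w 8.7 q7 0.45 tilt [-0.0024 -0.001 ]
dp [-0.003, 0.015, 0.651] rot -0.0 rows>= 2
--
```

```bash
python3 -m pendant '[{"dp":[0,0.015,0.3],"rotation":[0,0,0],"jaw":0},{"dp":[0,0.015,0.55],"rotation":[0,0,0],"jaw":0},{"dp":[0,0.015,0.63],"rotation":[0,0,0],"jaw":0},{"dp":[0,0.015,0.66],"rotation":[0,0,0],"jaw":0},{"dp":[0,0.015,0.66],"rotation":[0,0,0],"jaw":0},{"dp":[0,0.015,0.66],"rotation":[0,0,0],"jaw":0}]'
python3 plan.py 623,-31,31,14.5
```

```text
time: 16.9
ee_pos: [0.6246, -0.0299, 0.0344]
eef_rot: [0.612, 0.791, 0.001, 0.001]
ft_force: [-0.1, -0.7, -1.1]
width: 0.0086
grip_force: 20.0
t 16.9 p [624.6 -29.9  34.4] tyaw 14.5 w 8.6 q7 0.5 tilt [0.0019 0.0003]
dp [-0.005, -0.012, 0.023] rot 0.0 rows>= 1
--
```

```bash
python3 -m pendant '[{"dp":[0,0,0.015],"rotation":[0,0,0],"jaw":0},{"dp":[0,0,0.021],"rotation":[0,0,0],"jaw":0},{"dp":[0,0,0.021],"rotation":[0,0,0],"jaw":0},{"dp":[0,0,0.021],"rotation":[0,0,0],"jaw":0.4},{"dp":[0,0,0.021],"rotation":[0,0,0],"jaw":0.4},{"dp":[0,0,0.021],"rotation":[0,0,0],"jaw":0.4}]'
python3 -m pendant '[{"dp":[0,0,-0.2],"rotation":[0,0,0],"jaw":0.4},{"dp":[0,0,-0.45],"rotation":[0,0,0],"jaw":0.45},{"dp":[0,0,-0.62],"rotation":[0,0,0],"jaw":0.45},{"dp":[0,0,-0.62],"rotation":[0,0,0],"jaw":0.45}]' 
python3 plan.py 471.5,147.5,125,14.5
python3 - <<'E'
from bench import camera;import cv2
c=camera("scene")["image"][120:340,240:520,::-1];cv2.imwrite("pics/a7.png",cv2.resize(c,(700,550),interpolation=cv2.INTER_CUBIC))
E
```

```text
time: 17.65
ee_pos: [0.6238, -0.0297, 0.0299]
eef_rot: [0.612, 0.791, -0.0, -0.0]
ft_force: [-0.4, -0.4, 0.5]
width: 0.0301
grip_force: 0.0
time: 18.15
ee_pos: [0.625, -0.03, 0.1249]
eef_rot: [0.612, 0.791, 0.001, 0.001]
ft_force: [0.2, 1.0, 0.1]
width: 0.0394
grip_force: 0.0
t 18.15 p [625.  -30.  124.9] tyaw 14.5 w 39.4 q7 0.45 tilt [0.0034 0.0005]
dp [0.701, -0.347, -0.0] rot 0.0 rows>= 3
dp [0.701, -0.348, -0.001] rot 0 rows>= 3
--
```

View pics/a7.png

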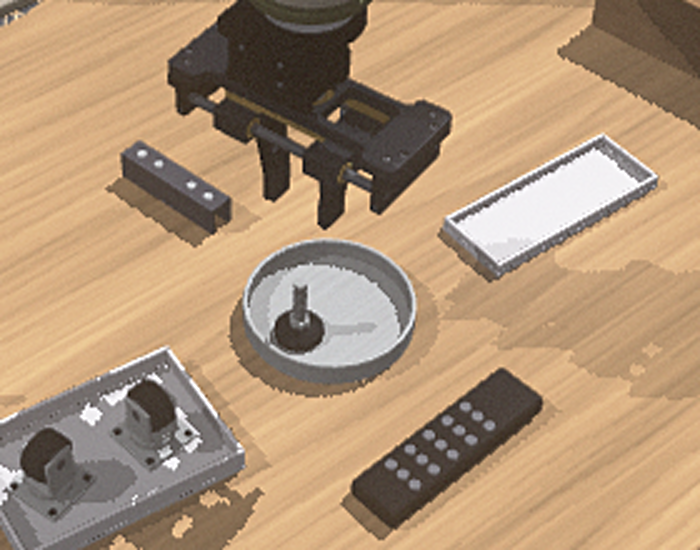

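The first foot stands upright in the dish at crop (298,325), leaving room for the second. Next is the other black foot.

```bash
python3 -m pendant '[{"dp":[0.23,-0.115,0],"rotation":[0,0,0],"jaw":0.45},{"dp":[0.47,-0.23,0],"rotation":[0,0,0],"jaw":0.45},{"dp":[0.701,-0.347,0],"rotation":[0,0,0],"jaw":0.45}]'
python3 -m pendant '[{"dp":[0.23,-0.115,0],"rotation":[0,0,0],"jaw":0.45},{"dp":[0.47,-0.23,0],"rotation":[0,0,0],"jaw":0.45},{"dp":[0.701,-0.347,0],"rotation":[0,0,0],"jaw":0.45},{"dp":[0.701,-0.347,0],"rotation":[0,0,0],"jaw":0.45},{"dp":[0.701,-0.347,0],"rotation":[0,0,0],"jaw":0.45}]'
python3 plan.py 471.5,147.5,27,14.5
```

```text
time: 18.58
ee_pos: [0.5454, 0.0599, 0.1215]
eef_rot: [0.612, 0.791, -0.001, -0.001]
ft_force: [-0.2, 0.5, 0.7]
width: 0.0393
grip_force: 0.0
time: 19.2
ee_pos: [0.4702, 0.1472, 0.1224]
eef_rot: [0.612, 0.791, -0.0, -0.0]
ft_force: [-0.1, -0.6, 0.6]
width: 0.0394
grip_force: 0.0
t 19.2 p [470.2 147.2 122.4] tyaw 14.5 w 39.4 q7 -0.08 tilt [-0.0006 -0.0006]
dp [-0.0, 0.009, 0.636] rot 0.0001 rows>= 2
--
```

```bash
python3 -m pendant '[{"dp":[0,0.007,0.3],"rotation":[0,0,0],"jaw":0.45},{"dp":[0,0.007,0.55],"rotation":[0,0,0],"jaw":0.45},{"dp":[0,0.007,0.636],"rotation":[0,0,0],"jaw":0.45},{"dp":[0,0.007,0.636],"rotation":[0,0,0],"jaw":0.45},{"dp":[0,0.007,0.636],"rotation":[0,0,0],"jaw":0},{"dp":[0,0.007,0.636],"rotation":[0,0,0],"jaw":0},{"dp":[0,0.007,0.636],"rotation":[0,0,0],"jaw":0},{"dp":[0,0.007,0.636],"rotation":[0,0,0],"jaw":0}]' 20
python3 plan.py 
python3 -m pendant '[{"dp":[0,0,-0.2],"rotation":[0,0,0],"jaw":0},{"dp":[0,0,-0.5],"rotation":[0,0,0],"jaw":0},{"dp":[0,0,-0.7],"rotation":[0,0,0],"jaw":0},{"dp":[0,0,-0.7],"rotation":[0,0,0],"jaw":0}]' 
python3 plan.py 623,32,135,14.5
python3 - <<'E'
from bench import camera;import cv2
c=camera("scene")["image"][60:280,260:540,::-1];cv2.imwrite("pics/a8.png",cv2.resize(c,(700,550),interpolation=cv2.INTER_CUBIC))
E
```

```text
time: 20.2
ee_pos: [0.4716, 0.1482, 0.028]
eef_rot: [0.612, 0.791, 0.0, 0.0]
ft_force: [0.7, 1.1, 1.6]
width: 0.0083
grip_force: 20.0
t 20.2 p [471.6 148.2  28. ] tyaw 14.5 w 8.3 q7 0.02 tilt [0.0006 0.0006]
time: 20.7
ee_pos: [0.4726, 0.1486, 0.1347]
eef_rot: [0.612, 0.791, 0.002, 0.0]
ft_force: [-0.6, 0.5, -0.6]
width: 0.0089
grip_force: 20.0
t 20.7 p [472.6 148.6 134.7] tyaw 14.5 w 8.9 q7 -0.08 tilt [0.0032 0.0028]
dp [-0.502, 0.388, -0.001] rot 0.0001 rows>= 2
dp [-0.502, 0.388, -0.001] rot 0 rows>= 2
--
```

View pics/a8.png

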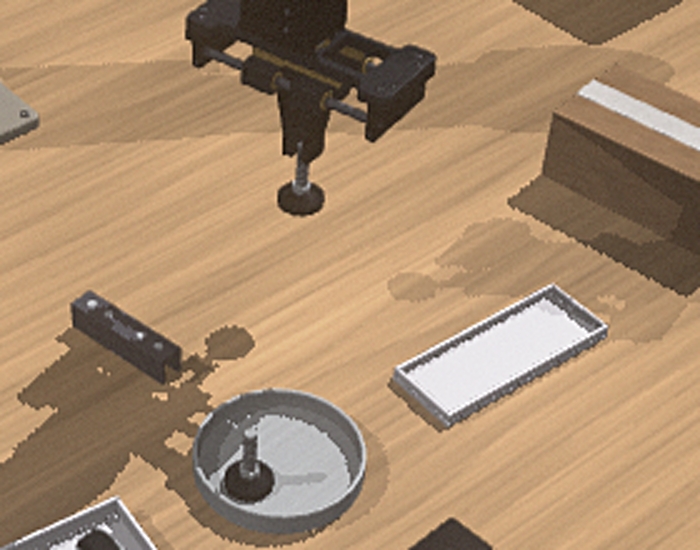

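The foot is held upright (crop (300,195)). I'll place it in the other half of the dish.

```bash
python3 -m pendant '[{"dp":[-0.25,0.19,0],"rotation":[0,0,0],"jaw":0},{"dp":[-0.502,0.388,0],"rotation":[0,0,0],"jaw":0}]'
python3 -m pendant '[{"dp":[-0.25,0.19,0],"rotation":[0,0,0],"jaw":0},{"dp":[-0.502,0.388,0],"rotation":[0,0,0],"jaw":0},{"dp":[-0.502,0.388,0],"rotation":[0,0,0],"jaw":0},{"dp":[-0.502,0.388,0],"rotation":[0,0,0],"jaw":0}]'
python3 -m pendant '[{"dp":[0,0.012,0.3],"rotation":[0,0,0],"jaw":0},{"dp":[0,0.012,0.55],"rotation":[0,0,0],"jaw":0},{"dp":[0,0.012,0.63],"rotation":[0,0,0],"jaw":0},{"dp":[0,0.012,0.66],"rotation":[0,0,0],"jaw":0},{"dp":[0,0.012,0.66],"rotation":[0,0,0],"jaw":0},{"dp":[0,0.012,0.66],"rotation":[0,0,0],"jaw":0}]'
python3 plan.py 623,32,31.6,14.5
```

```text
time: 21.0
ee_pos: [0.5467, 0.0895, 0.1314]
eef_rot: [0.611, 0.791, -0.0, -0.001]
ft_force: [0.6, -0.1, -0.4]
width: 0.009
grip_force: 20.0
time: 21.5
ee_pos: [0.6208, 0.0315, 0.1311]
eef_rot: [0.612, 0.791, -0.001, -0.001]
ft_force: [0.5, 1.2, 0.1]
width: 0.0088
grip_force: 20.0
time: 22.25
ee_pos: [0.6243, 0.032, 0.0349]
eef_rot: [0.612, 0.791, 0.001, 0.001]
ft_force: [0.4, -0.4, -0.0]
width: 0.0086
grip_force: 20.0
t 22.25 p [624.3  32.   34.9] tyaw 14.5 w 8.6 q7 0.41 tilt [0.0019 0.0006]
dp [0.002, -0.008, 0.022] rot 0.0001 rows>= 1
--
```

```bash
python3 -m pendant '[{"dp":[0,0,0.015],"rotation":[0,0,0],"jaw":0},{"dp":[0,0,0.021],"rotation":[0,0,0],"jaw":0},{"dp":[0,0,0.021],"rotation":[0,0,0],"jaw":0},{"dp":[0,0,0.021],"rotation":[0,0,0],"jaw":0.4},{"dp":[0,0,0.021],"rotation":[0,0,0],"jaw":0.4},{"dp":[0,0,0.021],"rotation":[0,0,0],"jaw":0.4}]'
python3 -m pendant '[{"dp":[0,0,-0.2],"rotation":[0,0,0],"jaw":0.4},{"dp":[0,0,-0.45],"rotation":[0,0,0],"jaw":0.55},{"dp":[0,0,-0.65],"rotation":[0,0,0],"jaw":0.55},{"dp":[0,0,-0.65],"rotation":[0,0,0],"jaw":0.55}]' 
python3 plan.py 530,10,130,-33 434,-13,130,-80.5
```

```text
time: 23.0
ee_pos: [0.6234, 0.0318, 0.0303]
eef_rot: [0.612, 0.791, -0.0, -0.0]
ft_force: [-0.2, 0.3, 0.3]
width: 0.0301
grip_force: 0.0
time: 23.5
ee_pos: [0.6249, 0.0317, 0.1302]
eef_rot: [0.612, 0.791, 0.002, 0.001]
ft_force: [0.0, -0.1, -0.2]
width: 0.0467
grip_force: 0.0
t 23.5 p [624.9  31.7 130.2] tyaw 14.5 w 46.7 q7 0.36 tilt [0.0039 0.0009]
dp [0.018, -0.649, 0.002] rot 0.132 rows>= 5
--
dp [-0.477, -0.453, -0.0] rot 0.1319 rows>= 5
--
```

```bash
python3 -m pendant '[{"dp":[0,-0.13,0],"rotation":[0,0,0.0264],"jaw":0.55},{"dp":[0.01,-0.26,0],"rotation":[0,0,0.0528],"jaw":0.55},{"dp":[0.01,-0.39,0],"rotation":[0,0,0.0792],"jaw":0.55},{"dp":[0.015,-0.52,0],"rotation":[0,0,0.1056],"jaw":0.55},{"dp":[0.018,-0.649,0],"rotation":[0,0,0.132],"jaw":0.55}]'
python3 -m pendant '[{"dp":[-0.095,-0.09,0],"rotation":[0,0,0.0264],"jaw":0.55},{"dp":[-0.19,-0.18,0],"rotation":[0,0,0.0528],"jaw":0.55},{"dp":[-0.285,-0.27,0],"rotation":[0,0,0.0792],"jaw":0.55},{"dp":[-0.38,-0.36,0],"rotation":[0,0,0.1056],"jaw":0.55},{"dp":[-0.477,-0.453,0],"rotation":[0,0,0.132],"jaw":0.55},{"dp":[-0.477,-0.453,0],"rotation":[0,0,0.132],"jaw":0.55},{"dp":[-0.477,-0.453,0],"rotation":[0,0,0.132],"jaw":0.55}]'
python3 plan.py 434,-13,8,-80.5
python3 - <<'E'
from bench import camera;import cv2
c=camera("scene")["image"][60:340,200:520,::-1];cv2.imwrite("pics/a9.png",cv2.resize(c,(640,560),interpolation=cv2.INTER_CUBIC))
E
```

```text
time: 24.12
ee_pos: [0.5274, 0.0099, 0.127]
eef_rot: [0.88, 0.475, -0.001, -0.0]
ft_force: [0.2, 0.4, 0.6]
width: 0.048
grip_force: 0.0
time: 25.0
ee_pos: [0.4331, -0.0127, 0.1278]
eef_rot: [0.996, 0.085, 0.0, -0.0]
ft_force: [-0.9, -0.6, -0.2]
width: 0.0477
grip_force: 0.0
t 25.0 p [433.1 -12.7 127.8] tyaw -80.3 w 47.7 q7 -1.59 tilt [0.0003 0.0003]
dp [0.006, 0.003, 0.799] rot 0.0006 rows>= 3
--
```

View pics/a9.png

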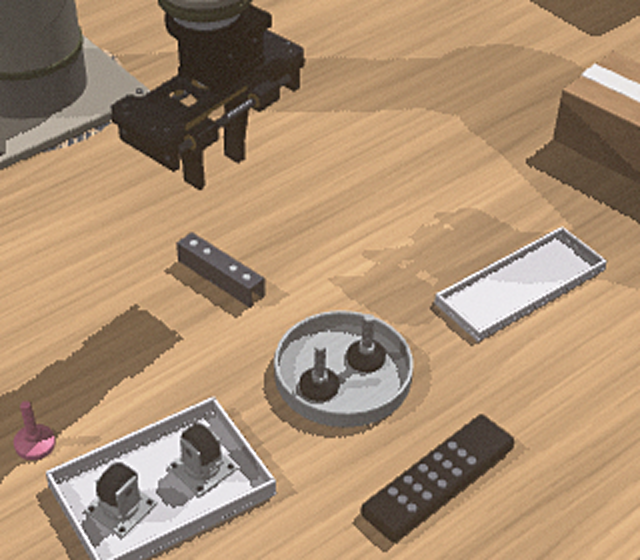

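Both feet stand in the dish at crop (320,375) and (366,345), and the gripper straddles the rail (220,265). Gripping the rail now.

```bash
python3 -m pendant '[{"dp":[0,0,0.35],"rotation":[0,0,0],"jaw":0.55},{"dp":[0,0,0.7],"rotation":[0,0,0],"jaw":0.55},{"dp":[0,0,0.8],"rotation":[0,0,0],"jaw":0.55},{"dp":[0,0,0.8],"rotation":[0,0,0],"jaw":0.55},{"dp":[0,0,0.8],"rotation":[0,0,0],"jaw":0.1},{"dp":[0,0,0.8],"rotation":[0,0,0],"jaw":0.1},{"dp":[0,0,0.8],"rotation":[0,0,0],"jaw":0.1},{"dp":[0,0,0.8],"rotation":[0,0,0],"jaw":0.1}]' 35
python3 plan.py 
python3 -m pendant '[{"dp":[0,0,-0.1],"rotation":[0,0,0],"jaw":0.1},{"dp":[0,0,-0.35],"rotation":[0,0,0],"jaw":0.1},{"dp":[0,0,-0.6],"rotation":[0,0,0],"jaw":0.1},{"dp":[0,0,-0.75],"rotation":[0,0,0],"jaw":0.1},{"dp":[0,0,-0.75],"rotation":[0,0,0],"jaw":0.1}]' 
python3 plan.py 540,110,120,-41 646,235,120,-3
```

```text
time: 26.05
ee_pos: [0.4329, -0.0126, 0.0083]
eef_rot: [0.997, 0.083, 0.0, -0.001]
ft_force: [-0.1, 0.0, 0.3]
width: 0.0158
grip_force: 0.0
t 26.05 p [432.9 -12.6   8.3] tyaw -80.5 w 15.8 q7 -1.22 tilt [0.0008 0.0011]
time: 26.68
ee_pos: [0.4337, -0.0122, 0.1217]
eef_rot: [0.997, 0.083, 0.002, -0.002]
ft_force: [0.1, 0.7, -0.1]
width: 0.0088
grip_force: 0.0
t 26.68 p [433.7 -12.2 121.7] tyaw -80.5 w 8.8 q7 -1.65 tilt [0.0028 0.004 ]
dp [0.833, -0.686, 0.011] rot -0.1097 rows>= 4
--
dp [0.547, -0.007, 0.0] rot -0.1056 rows>= 4
dp [0.434, 0.331, 0.0] rot 0 rows>= 2
--
```

The grip missed: the width went below 24 mm with no force. I need to see what happened before moving again.

Run:
```python
from bench import camera
from h import *
c=camera("scene");cv2.imwrite("pics/b1.png",cv2.resize(c["image"][60:300,160:440,::-1],(700,600),interpolation=cv2.INTER_CUBIC))
for n in("scene","top"):
    if n=="top":c=camera(n)
    P=pts(c).reshape(-1,3);h=cv2.cvtColor(c["image"],cv2.COLOR_RGB2HSV).reshape(-1,3)
    m=(np.hypot(P[:,0]-.434,P[:,1]+.013)<.1)&(P[:,2]>.012)&(P[:,2]<.06);s=P[m]
    if len(s)>10:a=cv2.minAreaRect((s[:,:2]*1000).astype(np.float32));print(n,len(s),a,np.percentile(s[:,2],[5,50,95]).round(3))
```

```text
scene 574 ((433.7135925292969, -13.396455764770508), (117.27393341064453, 29.3758602142334), 9.385725975036621) [0.015 0.027 0.03 ]
top 17 ((479.931396484375, -14.508305549621582), (16.57672882080078, 3.982931613922119), 17.315805435180664) [0.015 0.027 0.031]
```

View pics/b1.png

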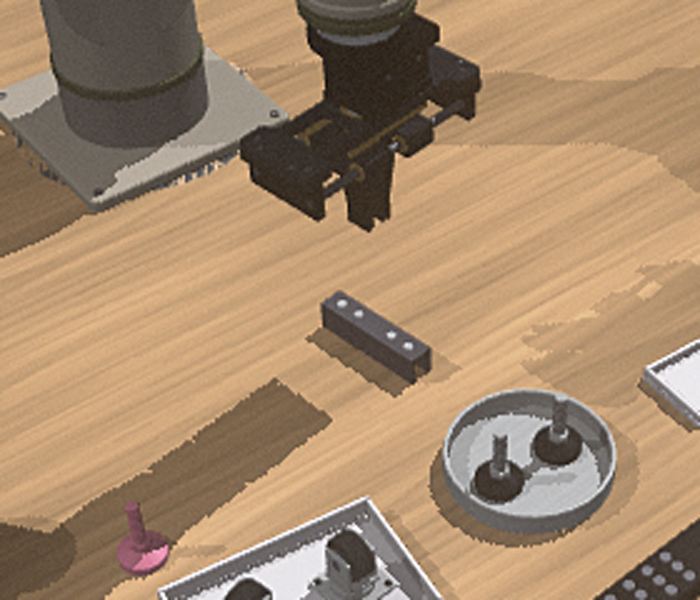

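The rail hasn't moved or turned: (434,-13) at 9.4°. The fingers closed over its top edge because the pads sat too high, so I'll retry deeper at about z = 2 mm.

```bash
python3 -m pendant '[{"dp":[0,0,-0.01],"rotation":[0,0,0],"jaw":0.55},{"dp":[0,0,-0.01],"rotation":[0,0,0],"jaw":0.55},{"dp":[0,0,-0.01],"rotation":[0,0,0],"jaw":0.55},{"dp":[0,0,0.3],"rotation":[0,0,0],"jaw":0.55},{"dp":[0,0,0.6],"rotation":[0,0,0],"jaw":0.55},{"dp":[0,0,0.75],"rotation":[0,0,0],"jaw":0.55},{"dp":[0,0,0.76],"rotation":[0,0,0],"jaw":0.55},{"dp":[0,0,0.76],"rotation":[0,0,0],"jaw":0.55}]' 35
python3 plan.py 434,-13,2,-80.5
```

```text
time: 27.78
ee_pos: [0.4331, -0.0133, 0.0075]
eef_rot: [0.997, 0.082, 0.0, 0.0]
ft_force: [-0.3, 0.2, 1.5]
width: 0.0479
grip_force: 0.0
t 27.77 p [433.1 -13.3   7.5] tyaw -80.6 w 47.9 q7 -1.16 tilt [ 0.0005 -0.0001]
dp [0.006, -0.001, 0.037] rot -0.0002 rows>= 1
--
```

```bash
python3 -m pendant '[{"dp":[0,0,0.03],"rotation":[0,0,0],"jaw":0.55},{"dp":[0,0,0.037],"rotation":[0,0,0],"jaw":0.55},{"dp":[0,0,0.037],"rotation":[0,0,0],"jaw":0.25},{"dp":[0,0,0.037],"rotation":[0,0,0],"jaw":0.2},{"dp":[0,0,0.037],"rotation":[0,0,0],"jaw":0.2},{"dp":[0,0,0.037],"rotation":[0,0,0],"jaw":0.2},{"dp":[0,0,0.037],"rotation":[0,0,0],"jaw":0.2}]' 35
python3 plan.py
python3 - <<'E'
from bench import camera
from h import *
c=camera("scene");cv2.imwrite("pics/b2.png",cv2.resize(c["image"][90:230,230:380,::-1],(640,597),interpolation=cv2.INTER_CUBIC))
E
```

```text
time: 28.65
ee_pos: [0.4327, -0.0129, 0.0009]
eef_rot: [0.997, 0.083, 0.0, -0.0]
ft_force: [-0.2, 1.0, 2.8]
width: 0.0235
grip_force: 35.0
t 28.65 p [432.7 -12.9   0.9] tyaw -80.5 w 23.5 q7 -1.14 tilt [-0.      0.0002]
```

View pics/b2.png

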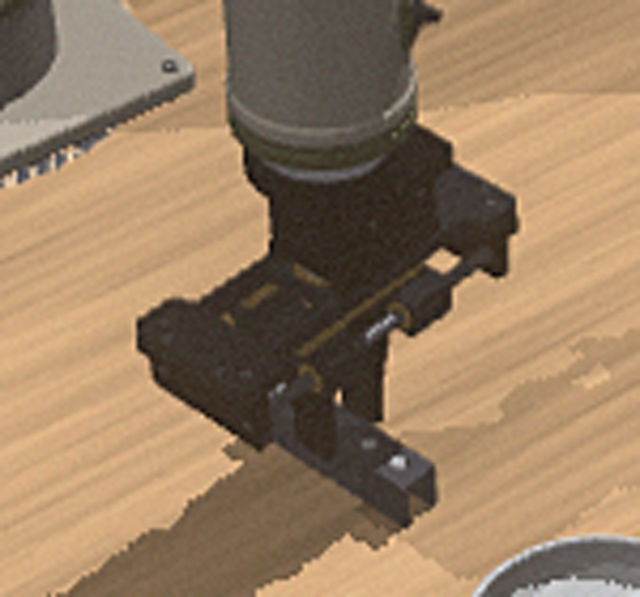

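The rail is now held at 23.5 mm and 35 N, with both fingers on its flanks (crop (330,420)). That was my last picture, so from here I'll check by numbers. The bias check supports averaging the two cameras, which puts the rail tray at (646, 235) with a long axis of 87.2°.

```bash
python3 -m pendant '[{"dp":[0,0,-0.1],"rotation":[0,0,0],"jaw":0.2},{"dp":[0,0,-0.35],"rotation":[0,0,0],"jaw":0.2},{"dp":[0,0,-0.6],"rotation":[0,0,0],"jaw":0.2},{"dp":[0,0,-0.75],"rotation":[0,0,0],"jaw":0.2},{"dp":[0,0,-0.75],"rotation":[0,0,0],"jaw":0.2}]' 
python3 plan.py 540,110,115,-41 646,235,115,-2.8
```

```text
time: 29.32
ee_pos: [0.4341, -0.0123, 0.115]
eef_rot: [0.997, 0.083, 0.002, -0.002]
ft_force: [0.1, 0.4, -2.2]
width: 0.023
grip_force: 35.0
t 29.32 p [434.1 -12.3 115. ] tyaw -80.5 w 23.0 q7 -1.65 tilt [0.0037 0.0044]
dp [0.831, -0.688, 0.0] rot -0.1097 rows>= 4
--
dp [0.546, -0.007, 0.0] rot -0.1061 rows>= 4
dp [0.433, 0.333, 0.0] rot 0 rows>= 2
--
```

```bash
python3 -m pendant '[{"dp":[0.2,-0.17,0],"rotation":[0,0,-0.0274],"jaw":0.2},{"dp":[0.41,-0.34,0],"rotation":[0,0,-0.0548],"jaw":0.2},{"dp":[0.62,-0.51,0],"rotation":[0,0,-0.0822],"jaw":0.2},{"dp":[0.831,-0.688,0],"rotation":[0,0,-0.1097],"jaw":0.2}]'
python3 -m pendant '[{"dp":[0.13,0,0],"rotation":[0,0,-0.0265],"jaw":0.2},{"dp":[0.27,0,0],"rotation":[0,0,-0.053],"jaw":0.2},{"dp":[0.41,0,0],"rotation":[0,0,-0.0795],"jaw":0.2},{"dp":[0.546,-0.007,0],"rotation":[0,0,-0.1061],"jaw":0.2}]'
python3 -m pendant '[{"dp":[0.21,0.16,0],"rotation":[0,0,0],"jaw":0.2},{"dp":[0.433,0.333,0],"rotation":[0,0,0],"jaw":0.2},{"dp":[0.433,0.333,0],"rotation":[0,0,0],"jaw":0.2},{"dp":[0.433,0.333,0],"rotation":[0,0,0],"jaw":0.2}]'
python3 plan.py 646,235,30,-2.8
```

```text
time: 29.82
ee_pos: [0.539, 0.1103, 0.1105]
eef_rot: [0.914, 0.406, -0.002, 0.001]
ft_force: [-0.2, -0.6, -1.3]
width: 0.0227
grip_force: 35.0
time: 30.32
ee_pos: [0.5931, 0.17, 0.1111]
eef_rot: [0.731, 0.682, -0.001, 0.0]
ft_force: [-0.5, 0.1, -2.0]
width: 0.0231
grip_force: 35.0
time: 30.82
ee_pos: [0.6474, 0.2299, 0.1113]
eef_rot: [0.733, 0.68, -0.002, 0.0]
ft_force: [-0.1, -0.0, -2.0]
width: 0.0232
grip_force: 35.0
t 30.82 p [647.4 229.9 111.3] tyaw -4.3 w 23.2 q7 -0.19 tilt [-0.002  -0.0027]
dp [0.033, -0.012, 0.542] rot -0.0043 rows>= 2
--
```

```bash
python3 -m pendant '[{"dp":[0.033,-0.012,0.25],"rotation":[0,0,-0.0043],"jaw":0.2},{"dp":[0.033,-0.012,0.45],"rotation":[0,0,-0.0043],"jaw":0.2},{"dp":[0.033,-0.012,0.54],"rotation":[0,0,-0.0043],"jaw":0.2},{"dp":[0.033,-0.012,0.54],"rotation":[0,0,-0.0043],"jaw":0.2},{"dp":[0.033,-0.012,0.54],"rotation":[0,0,-0.0043],"jaw":0.2}]'
python3 plan.py 646,235,6,-2.8
python3 - <<'E'
from bench import camera
from h import *
for n in("scene","top"):
    c=camera(n);P=pts(c).reshape(-1,3);h=cv2.cvtColor(c["image"],cv2.COLOR_RGB2HSV).reshape(-1,3)
    a0=np.radians(87.2);L=(P[:,:2]-[.646,.235])@np.array([[np.cos(a0),np.sin(a0)],[np.sin(a0),-np.cos(a0)]]).T # along, across
    near=(abs(L[:,0])<.12)&(abs(L[:,1])<.06)
    t=near&(P[:,2]>.009)&(P[:,2]<.019)&(h[:,2]>80)
    ra=near&(P[:,2]>.045)&(P[:,2]<.068)&(abs(L[:,0])>.03)&(abs(L[:,1])<.03)
    for k,m in(("tray",t),("rail",ra)):
        print(n,k,m.sum(),(np.percentile(L[m],[1,50,99],axis=0).T*1e3).round(1).tolist() if m.sum()>5 else "", cv2.minAreaRect((L[m]*1000).astype(np.float32)) if m.sum()>5 else "")
E
```

```text
time: 31.45
ee_pos: [0.6472, 0.2363, 0.0338]
eef_rot: [0.724, 0.69, 0.001, 0.0]
ft_force: [0.9, 0.3, -1.2]
width: 0.0229
grip_force: 35.0
t 31.45 p [647.2 236.3  33.8] tyaw -2.8 w 22.9 q7 -0.14 tilt [0.0017 0.0006]
dp [-0.009, -0.007, 0.185] rot 0.0001 rows>= 1
--
scene tray 330 [[-94.8, -43.4, 91.1], [-35.0, 31.2, 36.7]] ((-1.0566558837890625, 0.2516822814941406), (187.7144317626953, 73.4621810913086), 0.1998773068189621)
scene rail 203 [[-56.1, -40.7, 54.7], [-9.9, 8.6, 15.1]] ((-0.5858192443847656, 1.9798030853271484), (27.137971878051758, 115.34257507324219), 88.9515151977539)
top tray 286 [[-91.9, -54.1, 35.4], [-36.3, -6.3, 33.7]] ((0.42801666259765625, -1.0648002624511719), (185.59439086914062, 70.56439971923828), 0.3651249408721924)
top rail 160 [[-53.2, -42.4, -30.3], [-12.0, -0.8, 12.1]] ((-41.71327209472656, 0.09995555877685547), (24.445035934448242, 23.097087860107422), 89.96174621582031)
```

In each camera, the rail sits 1.2–1.7 mm to the +x side of the tray's midline, with the TCP at x = 647.2. That agrees with a target of x = 646, so I'll lower.

```bash
python3 -m pendant '[{"dp":[-0.008,-0.009,0],"rotation":[0,0,0],"jaw":0.2},{"dp":[-0.008,-0.009,0.08],"rotation":[0,0,0],"jaw":0.2},{"dp":[-0.008,-0.009,0.15],"rotation":[0,0,0],"jaw":0.2},{"dp":[-0.008,-0.009,0.18],"rotation":[0,0,0],"jaw":0.2},{"dp":[-0.008,-0.009,0.18],"rotation":[0,0,0],"jaw":0.2},{"dp":[-0.008,-0.009,0.18],"rotation":[0,0,0],"jaw":0.2}]'
python3 plan.py 646,235,5.3,-2.8
```

```text
time: 32.3
ee_pos: [0.6449, 0.2354, 0.0051]
eef_rot: [0.724, 0.69, -0.0, -0.0]
ft_force: [-0.5, 0.6, -1.5]
width: 0.0231
grip_force: 35.0
t 32.3 p [644.9 235.4   5.1] tyaw -2.7 w 23.1 q7 -0.13 tilt [-0.0003 -0.0002]
dp [-0.002, 0.008, -0.001] rot 0.0002 rows>= 1
--
```

```bash
python3 -m pendant '[{"dp":[0,0.006,0],"rotation":[0,0,0],"jaw":0.2},{"dp":[0,0.006,0.002],"rotation":[0,0,0],"jaw":0.2},{"dp":[0,0.006,0.002],"rotation":[0,0,0],"jaw":0.31},{"dp":[0,0.006,0.002],"rotation":[0,0,0],"jaw":0.31},{"dp":[0,0.006,0.002],"rotation":[0,0,0],"jaw":0.31}]'
python3 -m pendant '[{"dp":[0,0.006,-0.03],"rotation":[0,0,0],"jaw":0.31},{"dp":[0,0.006,-0.1],"rotation":[0,0,0],"jaw":0.31},{"dp":[0,0.006,-0.4],"rotation":[0,0,0],"jaw":0.31},{"dp":[0,0.006,-0.8],"rotation":[0,0,0],"jaw":0.4},{"dp":[0,0.006,-1],"rotation":[0,0,0],"jaw":0.4},{"dp":[0,0.006,-1],"rotation":[0,0,0],"jaw":0.4}]'
python3 plan.py 430,235,160,-2.8
```

```text
time: 32.92
ee_pos: [0.646, 0.2355, 0.0052]
eef_rot: [0.724, 0.69, 0.0, 0.0]
ft_force: [-0.7, -0.0, -1.0]
width: 0.0267
grip_force: 0.0
time: 33.67
ee_pos: [0.6484, 0.2355, 0.159]
eef_rot: [0.724, 0.69, 0.003, 0.001]
ft_force: [0.4, -0.1, -0.6]
width: 0.0344
grip_force: 0.0
t 33.67 p [648.4 235.5 159. ] tyaw -2.7 w 34.4 q7 -0.19 tilt [0.0049 0.0023]
dp [-0.036, -0.727, -0.003] rot 0.0002 rows>= 2
dp [-0.037, -0.727, -0.004] rot 0 rows>= 2
--
```

Released cleanly. I'll back off so the view is clear, then check every object's pose by numbers.

```bash
python3 -m pendant '[{"dp":[0,-0.35,0],"rotation":[0,0,0],"jaw":0.4},{"dp":[0,-0.7,0],"rotation":[0,0,0],"jaw":0.4},{"dp":[0,-0.95,0],"rotation":[0,0,0],"jaw":0.4},{"dp":[0,-0.95,0],"rotation":[0,0,0],"jaw":0.4}]'
python3 - <<'E'
from bench import camera
from h import *
o={n:np.load(n+"0.npz") for n in("top","scene")}
items={"rail":(.646,.235,.065,.024,.06),"footB":(.623,.032,.02,.03,.09),"footA":(.623,-.031,.02,.03,.09),"casA":(.634,-.182,.03,.04,.09),"casB":(.625,-.268,.03,.04,.09),"mug":(.412,-.43,.07,.03,.12),"remote":(.775,-.017,.1,.012,.04),"pink":(.508,-.291,.025,.03,.09)}
for n in o:
    c=camera(n)
    for k,(x,y,R,lo,hi) in items.items():
        row=[]
        for cc in([c] if k[:3] in("rai","foo","cas") else [o[n],c]):
            q=pts(cc).reshape(-1,3);s=q[(np.hypot(q[:,0]-x,q[:,1]-y)<R)&(q[:,2]>lo)&(q[:,2]<hi)]
            a=cv2.minAreaRect((s[:,:2]*1e3).astype(np.float32)) if len(s)>5 else ((0,0),(0,0),0)
            row.append((len(s),np.round(a[0],1).tolist(),np.round(a[1],0).tolist(),round(a[2]),np.percentile(s[:,2],[50,99]).round(4).tolist() if len(s)>5 else ""))
        print(n,k,row)
    if n=="top":
        q=pts(c).reshape(-1,3);s=q[(np.hypot(q[:,0]-.646,q[:,1]-.235)<.06)&(q[:,2]>.026)]
        A=np.c_[s[:,:2]-s[:,:2].mean(0),np.ones(len(s))];print("rail top plane slope",np.linalg.lstsq(A,s[:,2],rcond=None)[0].round(4))
E
```

```text
time: 34.17
ee_pos: [0.5017, 0.2432, 0.1546]
eef_rot: [0.723, 0.691, -0.0, -0.001]
ft_force: [0.3, -0.3, 0.1]
width: 0.0347
grip_force: 0.0
top rail [(647, [644.5, 235.8], [110.0, 25.0], 88, [0.0318, 0.0367])]
top footB [(38, [623.0, 32.7], [9.0, 11.0], 67, [0.061, 0.0656])]
top footA [(32, [622.3, -29.1], [9.0, 10.0], 13, [0.0614, 0.0688])]
top casA [(234, [633.3, -180.6], [35.0, 29.0], 2, [0.0542, 0.0626])]
top casB [(233, [624.0, -266.3], [30.0, 36.0], 18, [0.0548, 0.0625])]
top mug [(1040, [419.2, -429.2], [75.0, 102.0], 90, [0.0679, 0.0885]), (1039, [412.4, -440.6], [75.0, 102.0], 33, [0.0678, 0.0876])]
top remote [(1713, [740.1, -16.6], [129.0, 165.0], 3, [0.018, 0.0235]), (1724, [740.1, -16.3], [127.0, 165.0], 3, [0.0179, 0.0234])]
top pink [(35, [507.3, -289.9], [8.0, 9.0], 1, [0.0595, 0.0641]), (33, [507.2, -289.9], [9.0, 8.0], 88, [0.0586, 0.0643])]
rail top plane slope [-4.5626  0.2047  0.092 ]
scene rail [(489, [646.6, 234.1], [115.0, 29.0], 89, [0.0312, 0.0356])]
scene footB [(72, [625.7, 30.2], [11.0, 13.0], 74, [0.0503, 0.0664])]
scene footA [(79, [625.1, -31.6], [12.0, 11.0], 25, [0.05, 0.0664])]
scene casA [(275, [637.8, -184.2], [36.0, 30.0], 9, [0.0522, 0.0624])]
scene casB [(306, [626.8, -269.1], [30.0, 38.0], 17, [0.0519, 0.0623])]
scene mug [(1800, [420.1, -432.5], [105.0, 76.0], 1, [0.0637, 0.0875]), (1784, [419.4, -432.5], [104.0, 76.0], 1, [0.064, 0.0866])]
scene remote [(1903, [741.6, -17.9], [131.0, 167.0], 3, [0.0176, 0.0225]), (1889, [741.9, -18.5], [130.0, 168.0], 3, [0.0176, 0.0225])]
scene pink [(74, [510.0, -293.5], [11.0, 14.0], 24, [0.048, 0.0631]), (75, [508.6, -292.6], [10.0, 11.0], 75, [0.0498, 0.063])]
```

```bash
python3 -c "
from bench import r
print(r.close_job())"
```

```text
the job is handed in; nothing more can be done
None
```

The job is handed in at about 34 s of the 112 s: both casters are in the wide tray, both black feet in the dish and the rail in the narrow tray. All five measured at the expected positions and heights, and the mug, remote and pink foot haven't moved. The rail needed a second, deeper grip after the first closed on nothing.

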